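# Slide the loupe carriage to its stop

### The job

On the snow-crystal viewer, press down the blue pad in the middle of the grey loupe carriage to free its brake and, keeping it pressed, push the carriage along the rail until it rests against the red stop, so that the loupe hangs over the black crystal plate. Do not force the carriage while its brake holds and do not shove the red stop along; then let the pad spring up and move clear. Press and push with the fingertips only, grasp nothing, and leave the canister, glass holder, compass and stopper where they stand.

Things in the scene. Friction and masses are not known exactly. Their poses are not given: they have to be found in the camera images.
- rail: The snow-crystal viewer's base, fixed to the bench: dark steel plank 70 x 400 x 12 mm with an aluminium T-rail along it (head 26 mm wide, top 26 mm above the bench) and black end blocks (top 34 mm). Origin at the centre of its underside; its y axis runs along the rail from the carriage towards the red stop, its z is up. The loupe and crystal plate stand out on its +x side, up to 102 mm from the rail's middle.
- carriage (a joint): Place of the grey loupe carriage along the rail, in m: 0 with its middle over the rail's middle, growing along the rail's +y (towards the red stop). It is 56 mm wide and 80 mm long; an upright lip 14 mm long crosses each end, 50 mm above the bench; its side walls are 42 mm high. With the brake on it takes more than 10 N to shift; with the pad pressed, about 1 N.
- loupe (a point): Centre of the loupe's round black ring (46 mm across, 12 mm high), 75 mm from the rail's middle on the rail's +x side, 38 mm above the bench. A thin arm joins it to the carriage.
- pad (a joint): How far the blue pad is pressed down, in m: about 0 at rest (brake on), 0.004 fully down. A spring holds it up with 7 N at first and 11 N fully down, where it meets a firm bottom; the brake is off from about 1.5 mm down, so press it at least 2.5 mm, or fully.
- pad_top (a point): Centre of the top of the blue pad (36 mm wide, 48 mm long along the rail, flat, white ribs), 44 mm above the bench at rest; it moves with the carriage. It lies in a recess of the carriage 52 mm long and 40 mm wide, between the lips. A finger pushed against the lip beyond it, or its friction on the pad, takes the carriage along.
- carriage_nose (a point): Centre of the carriage's end face that looks towards the red stop, 40 mm from the carriage's middle, 36 mm above the bench. Its axes are the rail's.
- stop_face (a point): Centre of the red stop's face that looks towards the carriage, 36 mm above the bench; the carriage is home when its nose touches this face. Its axes are the rail's.
- stop (a joint): Place of the red stop along the rail, in m: 0 with its middle over the rail's middle, growing along +y. Block 50 mm wide, 20 mm long, top 42 mm above the bench, with the black crystal plate (52 x 56 mm, 22 mm above the bench) on its +x side. It is clamped, but a shove above about 20 N moves it.
- canister: Screw-top aluminium canister, 64 mm across, 90 mm tall. Bystander, loose, to be left alone. Origin at the centre of its underside.
- bulb_holder: Green glass psychrometer bulb holder, 52 mm across the foot, 75 mm tall. Bystander, loose, to be left alone. Origin at the centre of its underside.
- compass: Brass compass, 60 mm across, 16 mm thick, its hinged cover standing open to 72 mm height on its own +x side. Bystander, loose, to be left alone. Origin at the centre of its underside.
- stopper: Black rubber stopper, 32 mm across, 28 mm tall. Bystander, loose, to be left alone. Origin at the centre of its underside.

How it is judged:
On the way, in this order (a step that is already met when the one before it is completed fails the run):
1. the pad is pressed down, the carriage still where it stood (value of joint pad above 0.0015 m and distance of carriage_nose from where it was at the start of the episode below 0.015 m), for 0.05 s.
2. the carriage meets the stop with the pad still held down (y of stop_face in the frame of carriage_nose below 0.003 m and value of joint pad above 0.001 m), for 0.1 s.
At the end, for the whole second after the job is handed in: The carriage rests within 3 mm of the red stop, the stop within 4 mm of where it was, the pad is up again (under 0.8 mm down, brake on), and the four bystanders stand within 12 mm of their places (y of stop_face in the frame of carriage_nose between -0.003 and 0.003 m and distance of stop_face from where it was at the start of the episode below 0.004 m and value of joint pad below 0.0008 m and velocity of joint carriage between -0.005 and 0.005 m/s and distance of each of canister, bulb_holder, compass, stopper from where it was at the start of the episode below 0.012 m and angle between each of canister, bulb_holder, compass, stopper's own z axis and vertical below 0.2 rad); the robot touches nothing.
It fails at once if the carriage is forced along with its brake on (value of joint pad below 0.0005 m and (velocity of joint carriage above 0.015 m/s or velocity of joint carriage below -0.015 m/s)).
It fails at once if the red stop is shoved along by 4 mm or more (distance of stop_face from where it was at the start of the episode above 0.004 m).
It fails at once if the canister, glass holder, compass or stopper is moved 12 mm or tipped (distance of any of canister, bulb_holder, compass, stopper from where it was at the start of the episode above 0.012 m or angle between any of canister, bulb_holder, compass, stopper's own z axis and vertical above 0.2 rad).
It also fails if it takes over 38 s, if anything falls off the work surface, if the arm or the gripper's body presses on something with over 40 N, if the wrist force passes 120 N, or if a joint passes its speed limit or range.

### The arm

A 7-joint arm with a two-finger parallel gripper is mounted at the origin on the work surface. World frame = base frame: x ahead of the robot, y to its left, z up, the work surface at z = 0. Lengths are in m, angles in rad, forces in N, time in s.
With the tool pointing down it reaches from about 0.4 to 0.85 m from the base axis. Payload 10.4 kg.
Tool frame: the origin (TCP) lies midway between the tips of the shut fingers; the grasp point (between the pads) lies 19 mm behind it (r.tcp_to_grasp is the z of the grasp point in the tool frame, in m); z points along the fingers, x is the direction in which the jaws open and shut, and the axes are right-handed (so a half turn about z gives the same grasp; the last joint's range is limited). The gripper opens to 87 mm and grips with 3 to 60 N. Pads are 19 mm wide; open, the fingers measure 117 mm over their backs; the gripper's body (75 mm by 190 mm) begins 51 mm behind the grasp point.
Start: joints at [-1.295, 0.332, -0.065, 1.46, 0.022, 1.35, -0.088], TCP at [0.184, 0.597, 0.223] pointing down, gripper open.
Joint ranges: [-2.6, 2.6], [-0.5, 2.12], [-1.47, 1.34], [0.16, 2.42], [-1.27, 4.41], [0.06, 2.06], [-2.6, 2.6]. Speed limits (rad/s): [2.22, 2.22, 2.79, 2.79, 3.14, 3.14, 3.14].

### API

Orientations are given as a unit quaternion [x, y, z, w].
In Python, from bench import r, camera, close_job gives the robot as it stands. The module is installed in compiled form; this text tells all that it offers.
- The arm moves only by the shell command python3 -m crank 'ROWS' [FORCE]. ROWS is JSON, a list of rows, each an object of numbers: "x", "y", "z": the shift along the tool's x, y, z scaled (see below); "ax", "ay", "az": the turn, a rotation vector about the tool's x, y, z scaled (see below); "claw": the closure, from -1 (fully open) to 1 (shut), so that 0 is half open. A call has exactly 5 rows; each row is the pose to reach, as a shift and turn from the pose commanded when the call began, along the tool's axes at that moment; what a row does not reach only later rows make up. The controller multiplies each number of a shift by 1 m and each number of a turn by 2 rad. A row lasts 1/12 s, in which the tool goes at most 41.7 mm and 7.16 degrees, less where a joint would pass 70% of its speed; a pose out of reach is approached as far as the arm can. A call with a number of a shift or a turn outside -1 to 1 is refused whole. A call with a gripper value outside its range is refused whole. The fingers move at their own pace and stop on an object; FORCE is the grip in N (left out, the last holds). Time passes only in rows, so rows that repeat a pose let the fingers close, or fill a call up. It gives the time, the measured TCP pose, the force and the opening at its end, in the units of the state.
- r.read_state(): the state, without advancing time (a new reading comes with each control period).
- camera(name): name is "scene" or "top" or "wrist"; returns a dict with "color" (384x512x3 uint8, blue, green, red), "fx", "fy", "cx", "cy" (pixels), "D" ([k1, k2, p1, p2, k3] as OpenCV has them; the pictures are not rectified), "eye" and "orientation" of the camera in the world. Camera axes: x right, y down, z forward; pixel columns grow to the right and rows downward; lengths in m; the calibration is good to about 2 mm. A picture is of the moment at which its call begins. There is no depth.
- close_job(): hands the job in, once; it reports no verdict.
The state is a dict: "time": time; "joint_positions": joint angles; "joint_vel": joint speeds; "joint_torque": joint torques, N m; "ee_pos": TCP position; "eef_rot": TCP orientation; "ft_force": force on the tool from outside, world axes, zero at the start; "torque": the same for the moment, N m; "width": finger opening in m.
Only numpy, scipy, OpenCV 4.12 (cv2) and the standard library are available. Lean on these libraries where they do the work, as an engineer would, in place of code of your own. Each camera call takes 0.05 s, during which the arm holds its last target. There are 200 camera calls.

## Working session

There is one attempt and no reset: what is moved stays moved. The work goes in short steps, Python scripts to look and compute and a shell command to move; the robot and the scene stay as the last step left them, time stands still between calls to the robot, and variables do not carry over. Pictures are saved under pics/ and viewed, about 8 in all and at most 12, crops included, and the job is handed in when it is done.

```bash
mkdir -p pics; python3 - <<'E'
from bench import r,camera
import cv2,numpy as np
for n in("top","scene"):
    c=camera(n);cv2.imwrite(f"pics/{n}0.png",c["color"]);np.save(f"{n}0.npy",c,allow_pickle=True)
    print({k:np.round(v,4) for k,v in c.items() if k!="color"})
print(r.read_state(),r.tcp_to_grasp)
E
```

```text
{'fx': np.float64(371.3628), 'fy': np.float64(371.3628), 'cx': np.float64(260.7282), 'cy': np.float64(194.9747), 'D': array([-0.1128,  0.    ,  0.    ,  0.    ,  0.    ]), 'eye': array([ 0.4723, -0.0096,  0.7027]), 'orientation': array([-0.7039,  0.708 , -0.0358,  0.0435])}
{'fx': np.float64(437.6328), 'fy': np.float64(437.6328), 'cx': np.float64(251.076), 'cy': np.float64(194.9108), 'D': array([0.0474, 0.    , 0.    , 0.    , 0.    ]), 'eye': array([0.9505, 0.0187, 0.6153]), 'orientation': array([ 0.6435,  0.7013, -0.2219, -0.2121])}
{'time': 0.1, 'joint_positions': array([-1.29463702,  0.33278859, -0.06466149,  1.46086048,  0.02160869,
        1.34992138, -0.0884705 ]), 'joint_vel': array([ 1.00198940e-03, -1.24586501e-03, -4.97655080e-04, -1.94117741e-03,
        2.10836850e-03, -1.62522632e-03, -1.85343655e-05]), 'joint_torque': array([ 1.07727756e-03, -6.24548793e+01,  2.43297539e-02, -3.90713525e+01,
       -6.13326835e-02,  3.66419891e-02,  9.85507450e-05]), 'ee_pos': array([0.18388394, 0.59696598, 0.22184445]), 'eef_rot': array([ 8.04462713e-01,  5.94002805e-01, -4.90931070e-04,  4.12535820e-04]), 'ft_force': array([-0.63338943,  0.28091493,  0.08246782]), 'torque': array([ 0.05237988,  0.01348562, -0.03547032]), 'width': 0.08682828755055368} -0.0187
```

View pics/top0.png

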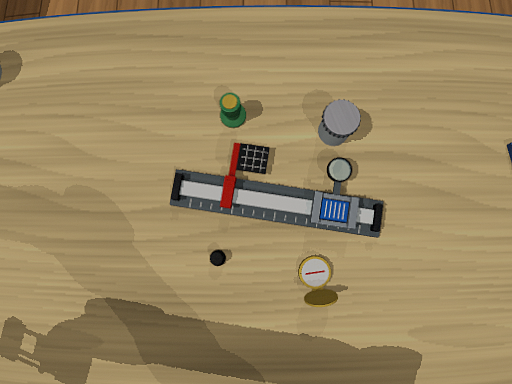

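View pics/scene0.png

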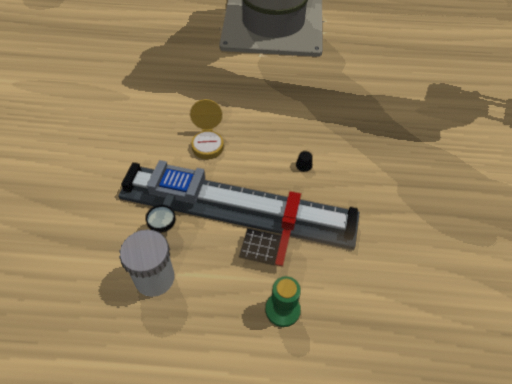

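The top view shows the pad at about (335,210), the stop at (229,192) and the rail from (177,188) to (378,218). The stopper is at (218,258), the compass at (316,272), the canister at (341,118) and the holder at (232,110). The scene view agrees with this.

```bash
cat > h.py <<'E'
import cv2,numpy as np
from scipy.spatial.transform import Rotation as R
def cast(c,uv,z):
    K=np.array([[c["fx"],0,c["cx"]],[0,c["fy"],c["cy"]],[0,0,1]])
    p=cv2.undistortPoints(np.array(uv,float).reshape(-1,1,2),K,np.array(c["D"],float))[:,0]
    d=R.from_quat(c["orientation"]).apply(np.c_[p,np.ones(len(p))]); e=np.array(c["eye"])
    return e+d*((z-e[2])/d[:,2])[:,None]
def blob(img,col,roi=None):
    b,g,r_=[img[...,i].astype(int) for i in range(3)]
    m={'blue':(b>r_+50)&(b>g+30),'red':(r_>110)&(g<60)&(b<60)}[col].astype(np.uint8)
    if roi: k=np.zeros_like(m);x0,y0,x1,y1=roi;k[y0:y1,x0:x1]=1;m*=k
    cs=cv2.findContours(m,cv2.RETR_EXTERNAL,cv2.CHAIN_APPROX_NONE)[0]
    return max(cs,key=cv2.contourArea)
E
python3 - <<'E'
from h import *
for n,rb in(("top",(200,90,400,250)),("scene",(120,150,400,300))):
    c=np.load(n+"0.npy",allow_pickle=True).item()
    for col,z in(("blue",.044),("red",.042)):
        k=blob(c["color"],col,rb); q=cast(c,k[:,0],z)[:,:2]
        (cx,cy),(w,h),a=cv2.minAreaRect((q*1000).astype(np.float32))
        print(n,col,round(cx,1),round(cy,1),"size",round(w,1),round(h,1),"ang",round(a,1),cv2.boundingRect(k))
c=np.load("top0.npy",allow_pickle=True).item()
p=cast(c,[(177,188),(378,218)],.034);print("blocks",p, np.degrees(np.arctan2(*(p[0]-p[1])[1::-1])))
# red stop end-on: split of the 50 mm block from plate strip
print(cast(c,[(340,119)],.09),cast(c,[(218,257)],.028),cast(c,[(316,271)],.016))
st=R.from_quat([.8044627,.5940028,-.00049,.00041]).as_matrix();print(st.round(3))
E
```

```text
top blue 518.8 -133.2 size 47.9 36.8 ang 80.6 (320, 198, 29, 24)
top red 584.3 52.7 size 19.5 119.5 ang 80.1 (220, 143, 20, 65)
scene blue 520.1 -134.0 size 47.5 37.7 ang 80.6 (159, 169, 34, 23)
scene red 555.6 57.4 size 19.3 58.3 ang 79.6 (283, 192, 18, 31)
blocks [[ 0.56147766  0.15076912  0.034     ]
 [ 0.50423576 -0.21509838  0.034     ]] 81.10786126449416
[[ 0.67141807 -0.13955999  0.09      ]] [[0.43614142 0.07527375 0.028     ]] [[ 0.40909884 -0.10268784  0.016     ]]
[[ 0.294  0.956 -0.   ]
 [ 0.956 -0.294 -0.001]
 [-0.001  0.    -1.   ]]
```

```bash
cat > to.py <<'E'
import sys,numpy as np
from bench import r
from scipy.spatial.transform import Rotation as R
t=np.array(eval(sys.argv[1])); s=r.read_state(); M=R.from_quat(s["eef_rot"])
x=M.as_matrix()[:,0]; print("t",round(s["time"],2),"pos",s["ee_pos"].round(4),"F",s["ft_force"].round(1),"w",round(s["width"],3),"d_tool",M.inv().apply(t-s["ee_pos"]).round(4),"xang",np.degrees(np.arctan2(x[1],x[0])).round(2),"z",M.as_matrix()[:,2].round(3))
E
python3 -m crank '[{"x":-0.13,"y":0.16,"claw":1},{"x":-0.13,"y":0.16,"claw":1},{"x":-0.13,"y":0.16,"claw":1},{"x":-0.13,"y":0.16,"claw":1},{"x":-0.13,"y":0.16,"claw":1}]' 20
python3 -m crank '[{"x":-0.13,"y":0.16,"az":-0.066,"claw":1},{"x":-0.13,"y":0.16,"az":-0.066,"claw":1},{"x":-0.13,"y":0.16,"az":-0.066,"claw":1},{"x":-0.13,"y":0.16,"az":-0.066,"claw":1},{"x":-0.13,"y":0.16,"az":-0.066,"claw":1}]'
python3 to.py '[.5195,-.1335,.1]'
```

```text
t 0.1 pos [0.1839 0.597  0.2218] F [-0.6  0.3  0.1] w 0.087 d_tool [-0.5992  0.5357  0.1227] xang 72.88 z [-0.    -0.001 -1.   ]schema error: expected keys x, y, z, ax, ay, az, claw
schema error: expected keys x, y, z, ax, ay, az, claw
```

All the keys are required.

```bash

python3 -m crank '[{"x":-0.13,"y":0.16,"z":0,"ax":0,"ay":0,"az":0,"claw":1},{"x":-0.13,"y":0.16,"z":0,"ax":0,"ay":0,"az":0,"claw":1},{"x":-0.13,"y":0.16,"z":0,"ax":0,"ay":0,"az":0,"claw":1},{"x":-0.13,"y":0.16,"z":0,"ax":0,"ay":0,"az":0,"claw":1},{"x":-0.13,"y":0.16,"z":0,"ax":0,"ay":0,"az":0,"claw":1}]' 20
python3 to.py '[.5195,-.1335,.1]'
python3 -m crank '[{"x":-0.13,"y":0.16,"z":0,"ax":0,"ay":0,"az":-0.066,"claw":1},{"x":-0.13,"y":0.16,"z":0,"ax":0,"ay":0,"az":-0.066,"claw":1},{"x":-0.13,"y":0.16,"z":0,"ax":0,"ay":0,"az":-0.066,"claw":1},{"x":-0.13,"y":0.16,"z":0,"ax":0,"ay":0,"az":-0.066,"claw":1},{"x":-0.13,"y":0.16,"z":0,"ax":0,"ay":0,"az":-0.066,"claw":1}]'
python3 to.py '[.5195,-.1335,.1]'
```

```text
time: 0.52
ee_pos: [0.2995, 0.4237, 0.2223]
eef_rot: [0.805, 0.594, -0.0, 0.0]
ft_force: [0.7, 0.2, 0.9]
width: 0.0616
t 0.52 pos [0.2995 0.4237 0.2223] F [0.7 0.2 0.9] w 0.062 d_tool [-0.4676  0.3745  0.1224] xang 72.86 z [-0. -0. -1.]
time: 0.93
ee_pos: [0.4131, 0.2537, 0.2225]
eef_rot: [0.764, 0.646, 0.0, -0.0]
ft_force: [0.7, 0.8, -0.5]
width: 0.0284
t 0.93 pos [0.4131 0.2537 0.2225] F [ 0.7  0.8 -0.5] w 0.028 d_tool [-0.3642  0.1692  0.1224] xang 80.45 z [-0.  0. -1.]
```

```bash

python3 -m crank '[{"x":-0.18,"y":0.085,"z":0,"ax":0,"ay":0,"az":0,"claw":1},{"x":-0.18,"y":0.085,"z":0,"ax":0,"ay":0,"az":0,"claw":1},{"x":-0.18,"y":0.085,"z":0,"ax":0,"ay":0,"az":0,"claw":1},{"x":-0.18,"y":0.085,"z":0,"ax":0,"ay":0,"az":0,"claw":1},{"x":-0.18,"y":0.085,"z":0,"ax":0,"ay":0,"az":0,"claw":1}]'
python3 -m crank '[{"x":-0.184,"y":0.085,"z":0,"ax":0,"ay":0,"az":0,"claw":1},{"x":-0.184,"y":0.085,"z":0.02,"ax":0,"ay":0,"az":0,"claw":1},{"x":-0.184,"y":0.085,"z":0.04,"ax":0,"ay":0,"az":0,"claw":1},{"x":-0.184,"y":0.085,"z":0.06,"ax":0,"ay":0,"az":0,"claw":1},{"x":-0.184,"y":0.085,"z":0.06,"ax":0,"ay":0,"az":0,"claw":1}]'
python3 to.py '[.5195,-.1335,.1]'
python3 - <<'E'
from h import *
from bench import camera
ims=[]
for n in("wrist","top"):
    c=camera(n);np.save(n+"1.npy",c,allow_pickle=True);ims.append(c["color"])
    if n=="wrist":
        k=blob(c["color"],"blue");q=cast(c,k[:,0],.044)[:,:2];print(cv2.minAreaRect((q*1000).astype(np.float32)),cv2.boundingRect(k))
cv2.imwrite("pics/w1.png",ims[0])
E
```

```text
time: 1.35
ee_pos: [0.4667, 0.0606, 0.2225]
eef_rot: [0.764, 0.645, 0.0, 0.0]
ft_force: [0.7, 1.4, 0.4]
width: 0.001
time: 1.77
ee_pos: [0.5185, -0.1273, 0.1658]
eef_rot: [0.764, 0.646, 0.001, 0.001]
ft_force: [0.8, 0.9, 0.1]
width: 0.0003
t 1.77 pos [ 0.5185 -0.1273  0.1658] F [0.8 0.9 0.1] w 0.0 d_tool [-0.006   0.0019  0.0658] xang 80.44 z [ 0.002  0.    -1.   ]
((518.4736328125, -132.31675720214844), (47.989070892333984, 36.75342559814453), 80.40814208984375) (217, 161, 57, 42)
```

View pics/w1.png

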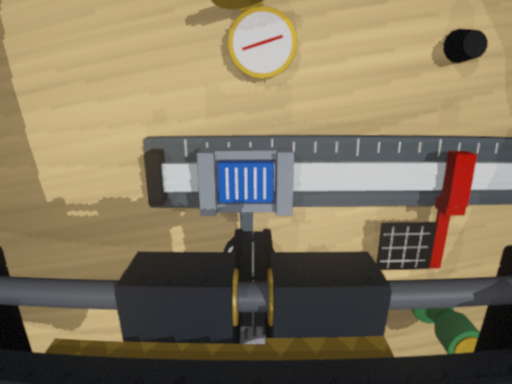

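The wrist view shows the blue pad centred at about (246,182) in its recess, the rail level in the image, and the stop at (457,183). All three views put the pad at about (0.519, -0.133).

```bash

python3 -m crank '[{"x":0,"y":0,"z":0.04,"ax":0,"ay":0,"az":0,"claw":1},{"x":0,"y":0,"z":0.07,"ax":0,"ay":0,"az":0,"claw":1},{"x":0,"y":0,"z":0.1,"ax":0,"ay":0,"az":0,"claw":1},{"x":0,"y":0,"z":0.105,"ax":0,"ay":0,"az":0,"claw":1},{"x":0,"y":0,"z":0.105,"ax":0,"ay":0,"az":0,"claw":1}]'
python3 to.py '[.519,-.133,.044]'
```

```text
time: 2.28
ee_pos: [0.5167, -0.1248, 0.0597]
eef_rot: [0.763, 0.646, -0.001, -0.001]
ft_force: [-0.3, 0.7, 0.0]
width: 0.0005
t 2.28 pos [ 0.5167 -0.1248  0.0597] F [-0.3  0.7  0. ] w 0.001 d_tool [-0.0077  0.0037  0.0157] xang 80.46 z [-0.004 -0.    -1.   ]
```

```bash

python3 -m crank '[{"x":-0.008,"y":0.003,"z":0,"ax":0,"ay":0,"az":0,"claw":1},{"x":-0.008,"y":0.003,"z":0,"ax":0,"ay":0,"az":0,"claw":1},{"x":-0.008,"y":0.003,"z":0.005,"ax":0,"ay":0,"az":0,"claw":1},{"x":-0.008,"y":0.003,"z":0.01,"ax":0,"ay":0,"az":0,"claw":1},{"x":-0.008,"y":0.003,"z":0.01,"ax":0,"ay":0,"az":0,"claw":1}]'
python3 to.py '[.519,-.133,.044]'
python3 - <<'E'
from bench import camera
import cv2
cv2.imwrite("pics/s2.png",cv2.resize(camera("scene")["color"][120:280,90:310],None,fx=3,fy=3))
E
```

```text
time: 2.7
ee_pos: [0.5195, -0.1333, 0.0506]
eef_rot: [0.763, 0.646, 0.0, -0.0]
ft_force: [-0.8, 0.7, 0.4]
width: -0.0
t 2.7 pos [ 0.5195 -0.1333  0.0506] F [-0.8  0.7  0.4] w -0.0 d_tool [ 0.0002 -0.0006  0.0066] xang 80.45 z [-0.  0. -1.]
```

View pics/s2.png

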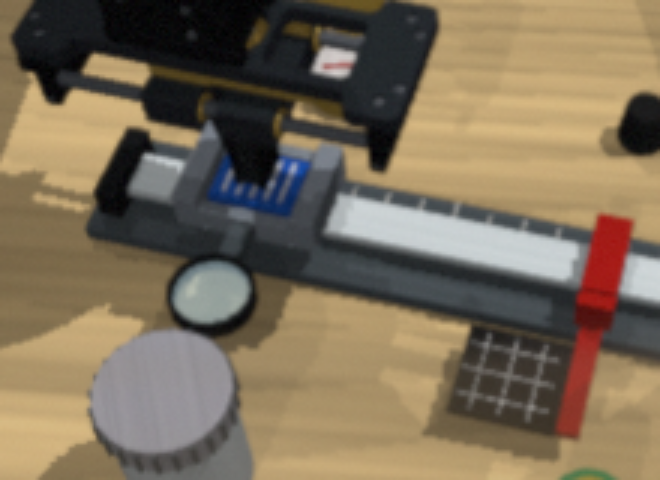

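The fingertips hang just above the middle of the pad, at crop position (255,185), clear of both lips. I'll press down now.

```bash

python3 -m crank '[{"x":0,"y":0,"z":0.004,"ax":0,"ay":0,"az":0,"claw":1},{"x":0,"y":0,"z":0.007,"ax":0,"ay":0,"az":0,"claw":1},{"x":0,"y":0,"z":0.009,"ax":0,"ay":0,"az":0,"claw":1},{"x":0,"y":0,"z":0.01,"ax":0,"ay":0,"az":0,"claw":1},{"x":0,"y":0,"z":0.01,"ax":0,"ay":0,"az":0,"claw":1}]'
python3 to.py '[.519,-.133,.040]'
```

```text
time: 3.17
ee_pos: [0.52, -0.1335, 0.0413]
eef_rot: [0.764, 0.646, 0.0, -0.0]
ft_force: [-3.0, 0.9, 9.4]
width: 0.0003
t 3.17 pos [ 0.52   -0.1335  0.0413] F [-3.   0.9  9.4] w 0.0 d_tool [ 0.0004 -0.0011  0.0013] xang 80.45 z [ 0.  0. -1.]
```

```bash

python3 -m crank '[{"x":0,"y":0,"z":0.001,"ax":0,"ay":0,"az":0,"claw":1},{"x":0,"y":0,"z":0.002,"ax":0,"ay":0,"az":0,"claw":1},{"x":0,"y":0,"z":0.0025,"ax":0,"ay":0,"az":0,"claw":1},{"x":0,"y":0,"z":0.0025,"ax":0,"ay":0,"az":0,"claw":1},{"x":0,"y":0,"z":0.0025,"ax":0,"ay":0,"az":0,"claw":1}]'
python3 to.py '[.519,-.133,.040]'
```

```text
time: 3.58
ee_pos: [0.5202, -0.1337, 0.0402]
eef_rot: [0.764, 0.646, 0.001, -0.0]
ft_force: [-8.4, 1.7, 25.1]
width: 0.0006
t 3.58 pos [ 0.5202 -0.1337  0.0402] F [-8.4  1.7 25.1] w 0.001 d_tool [ 0.0005 -0.0013  0.0002] xang 80.43 z [ 0.001  0.001 -1.   ]
```

```bash

python3 -m crank '[{"x":0.004,"y":0,"z":0,"ax":0,"ay":0,"az":0,"claw":1},{"x":0.009,"y":0,"z":0,"ax":0,"ay":0,"az":0,"claw":1},{"x":0.015,"y":0,"z":0,"ax":0,"ay":0,"az":0,"claw":1},{"x":0.021,"y":0,"z":0,"ax":0,"ay":0,"az":0,"claw":1},{"x":0.026,"y":0,"z":0,"ax":0,"ay":0,"az":0,"claw":1}]'
python3 to.py '[.542,0.006,.040]'
python3 - <<'E'
from h import *
from bench import camera
c=camera("scene");p=[]
k=blob(c["color"],"red",(120,150,400,300));q=cast(c,k[:,0],.042)[:,:2];print(cv2.minAreaRect((q*1000).astype(np.float32)))
cv2.imwrite("pics/s3.png",cv2.resize(c["color"][120:280,90:310],None,fx=3,fy=3))
E
```

```text
time: 4.0
ee_pos: [0.5244, -0.1081, 0.0402]
eef_rot: [0.764, 0.646, 0.0, -0.0]
ft_force: [-9.6, 0.2, 25.1]
width: 0.0005
t 4.0 pos [ 0.5244 -0.1081  0.0402] F [-9.6  0.2 25.1] w 0.001 d_tool [ 0.1154 -0.0016  0.0003] xang 80.42 z [ 0.001  0.001 -1.   ]
((556.2498779296875, 57.12892150878906), (19.93191909790039, 58.86744689941406), 81.09565734863281)
```

View pics/s3.png

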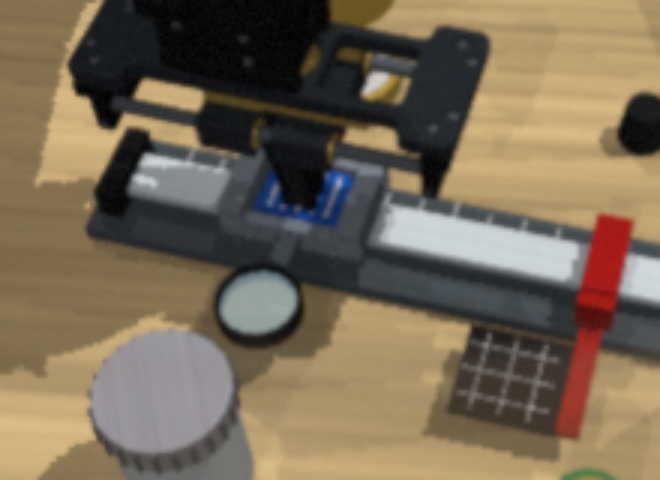

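The carriage follows by friction with the fingers still centred, and has gone about 26 mm of roughly 144 mm. I'll carry on.

```bash

python3 -m crank '[{"x":0.007,"y":0,"z":0,"ax":0,"ay":0,"az":0,"claw":1},{"x":0.015,"y":0,"z":0,"ax":0,"ay":0,"az":0,"claw":1},{"x":0.023,"y":0,"z":0,"ax":0,"ay":0,"az":0,"claw":1},{"x":0.031,"y":0,"z":0,"ax":0,"ay":0,"az":0,"claw":1},{"x":0.039,"y":0,"z":0,"ax":0,"ay":0,"az":0,"claw":1}]'
python3 to.py '[.542,0.006,.040]'
python3 -m crank '[{"x":0.008,"y":0,"z":0,"ax":0,"ay":0,"az":0,"claw":1},{"x":0.016,"y":0,"z":0,"ax":0,"ay":0,"az":0,"claw":1},{"x":0.024,"y":0,"z":0,"ax":0,"ay":0,"az":0,"claw":1},{"x":0.031,"y":0,"z":0,"ax":0,"ay":0,"az":0,"claw":1},{"x":0.036,"y":0,"z":0,"ax":0,"ay":0,"az":0,"claw":1}]'
python3 to.py '[.542,0.006,.040]'
python3 -m crank '[{"x":0.004,"y":0,"z":0,"ax":0,"ay":0,"az":0,"claw":1},{"x":0.008,"y":0,"z":0,"ax":0,"ay":0,"az":0,"claw":1},{"x":0.012,"y":0,"z":0,"ax":0,"ay":0,"az":0,"claw":1},{"x":0.015,"y":0,"z":0,"ax":0,"ay":0,"az":0,"claw":1},{"x":0.015,"y":0,"z":0,"ax":0,"ay":0,"az":0,"claw":1}]'
python3 to.py '[.542,0.006,.040]'
python3 - <<'E'
from h import *
from bench import camera
c=camera("scene");p=[]
k=blob(c["color"],"red",(120,150,400,300));q=cast(c,k[:,0],.042)[:,:2];print(cv2.minAreaRect((q*1000).astype(np.float32)))
cv2.imwrite("pics/s4.png",cv2.resize(c["color"][150:280,140:320],None,fx=4,fy=4))
E
```

```text
time: 4.47
ee_pos: [0.5307, -0.0695, 0.0402]
eef_rot: [0.764, 0.646, 0.0, -0.0]
ft_force: [-10.6, -0.0, 25.7]
width: 0.0005
t 4.47 pos [ 0.5307 -0.0695  0.0402] F [-10.6  -0.   25.7] w 0.0 d_tool [ 0.0763 -0.0014  0.0002] xang 80.41 z [ 0.     0.001 -1.   ]
time: 4.88
ee_pos: [0.5366, -0.0332, 0.0402]
eef_rot: [0.763, 0.646, 0.0, -0.001]
ft_force: [-11.4, 0.2, 27.1]
width: 0.0006
t 4.88 pos [ 0.5366 -0.0332  0.0402] F [-11.4   0.2  27.1] w 0.001 d_tool [ 0.0396 -0.0012  0.0002] xang 80.46 z [-0.     0.002 -1.   ]
time: 5.3
ee_pos: [0.539, -0.0181, 0.0401]
eef_rot: [0.763, 0.646, 0.0, -0.001]
ft_force: [-11.3, 3.3, 26.5]
width: 0.0002
t 5.3 pos [ 0.539  -0.0181  0.0401] F [-11.3   3.3  26.5] w 0.0 d_tool [ 0.0243 -0.001   0.0002] xang 80.49 z [-0.001  0.002 -1.   ]
((555.6270751953125, 57.349388122558594), (19.126766204833984, 60.854820251464844), 81.78050231933594)
```

View pics/s4.png

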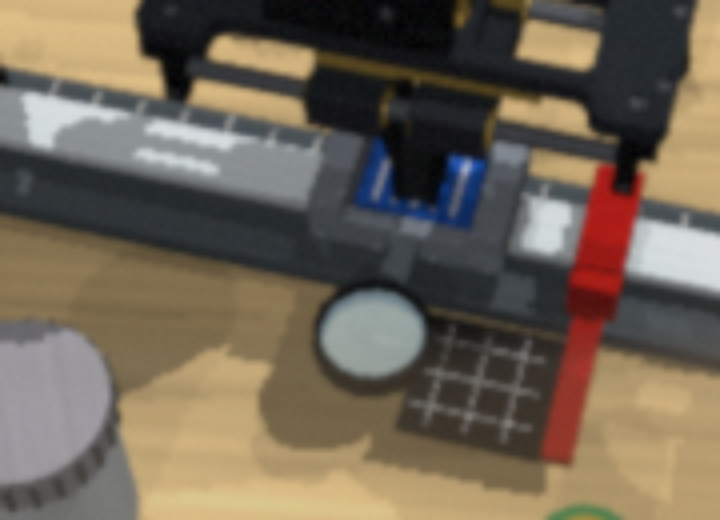

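There is about 26 mm to go (carriage nose at crop (515,230), stop at (580,250)). I'll approach, then creep.

```bash

python3 -m crank '[{"x":0.004,"y":0,"z":0,"ax":0,"ay":0,"az":0,"claw":1},{"x":0.008,"y":0,"z":0,"ax":0,"ay":0,"az":0,"claw":1},{"x":0.012,"y":0,"z":0,"ax":0,"ay":0,"az":0,"claw":1},{"x":0.016,"y":0,"z":0,"ax":0,"ay":0,"az":0,"claw":1},{"x":0.019,"y":0,"z":0,"ax":0,"ay":0,"az":0,"claw":1}]'
python3 to.py '[.542,0.006,.040]'
python3 -m crank '[{"x":0.001,"y":0,"z":0,"ax":0,"ay":0,"az":0,"claw":1},{"x":0.002,"y":0,"z":0,"ax":0,"ay":0,"az":0,"claw":1},{"x":0.003,"y":0,"z":0,"ax":0,"ay":0,"az":0,"claw":1},{"x":0.004,"y":0,"z":0,"ax":0,"ay":0,"az":0,"claw":1},{"x":0.004,"y":0,"z":0,"ax":0,"ay":0,"az":0,"claw":1}]'
python3 to.py '[.542,0.006,.040]'
python3 - <<'E'
from h import *
from bench import camera
c=camera("scene");p=[]
k=blob(c["color"],"red",(120,150,400,300));q=cast(c,k[:,0],.042)[:,:2];print(cv2.minAreaRect((q*1000).astype(np.float32)))
cv2.imwrite("pics/s5.png",cv2.resize(c["color"][170:260,210:310],None,fx=6,fy=6))
E
```

```text
time: 5.77
ee_pos: [0.542, 0.0001, 0.0401]
eef_rot: [0.764, 0.646, 0.0, -0.001]
ft_force: [-11.5, 1.9, 27.3]
width: 0.0003
t 5.77 pos [5.42e-01 1.00e-04 4.01e-02] F [-11.5   1.9  27.3] w 0.0 d_tool [ 0.0058 -0.001   0.0001] xang 80.45 z [-0.001  0.002 -1.   ]
time: 6.18
ee_pos: [0.5426, 0.0041, 0.0402]
eef_rot: [0.763, 0.646, 0.0, -0.001]
ft_force: [-11.8, 2.3, 26.8]
width: 0.0005
t 6.18 pos [0.5426 0.0041 0.0402] F [-11.8   2.3  26.8] w 0.0 d_tool [ 0.0018 -0.0009  0.0002] xang 80.46 z [-0.001  0.002 -1.   ]
((555.5118408203125, 57.79978942871094), (18.188495635986328, 60.51451873779297), 81.87653350830078)
```

View pics/s5.png

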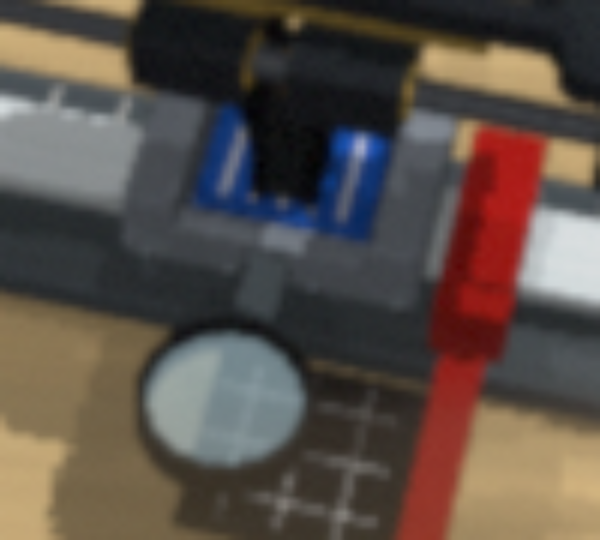

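A gap of a few mm is left (crop x 425–450). I'll creep on and watch the force along the rail.

```bash

python3 -m crank '[{"x":0.001,"y":0,"z":0,"ax":0,"ay":0,"az":0,"claw":1},{"x":0.002,"y":0,"z":0,"ax":0,"ay":0,"az":0,"claw":1},{"x":0.003,"y":0,"z":0,"ax":0,"ay":0,"az":0,"claw":1},{"x":0.003,"y":0,"z":0,"ax":0,"ay":0,"az":0,"claw":1},{"x":0.003,"y":0,"z":0,"ax":0,"ay":0,"az":0,"claw":1}]'
python3 to.py '[.542,0.006,.040]'
```

```text
time: 6.65
ee_pos: [0.5431, 0.007, 0.0401]
eef_rot: [0.763, 0.646, 0.0, -0.001]
ft_force: [-12.1, 2.1, 26.8]
width: 0.0003
t 6.65 pos [0.5431 0.007  0.0401] F [-12.1   2.1  26.8] w 0.0 d_tool [-0.0012 -0.0009  0.0001] xang 80.45 z [-0.001  0.002 -1.   ]
```

```bash

python3 -m crank '[{"x":0.0005,"y":0,"z":0,"ax":0,"ay":0,"az":0,"claw":1},{"x":0.001,"y":0,"z":0,"ax":0,"ay":0,"az":0,"claw":1},{"x":0.0015,"y":0,"z":0,"ax":0,"ay":0,"az":0,"claw":1},{"x":0.002,"y":0,"z":0,"ax":0,"ay":0,"az":0,"claw":1},{"x":0.002,"y":0,"z":0,"ax":0,"ay":0,"az":0,"claw":1}]'
python3 to.py '[.542,0.006,.040]'
```

```text
time: 7.07
ee_pos: [0.5434, 0.0089, 0.0402]
eef_rot: [0.764, 0.646, 0.0, -0.001]
ft_force: [-11.4, 1.2, 26.7]
width: 0.0006
t 7.07 pos [0.5434 0.0089 0.0402] F [-11.4   1.2  26.7] w 0.001 d_tool [-0.0031 -0.0009  0.0002] xang 80.45 z [-0.001  0.002 -1.   ]
```

```bash

python3 -m crank '[{"x":0.0005,"y":0,"z":0,"ax":0,"ay":0,"az":0,"claw":1},{"x":0.001,"y":0,"z":0,"ax":0,"ay":0,"az":0,"claw":1},{"x":0.0015,"y":0,"z":0,"ax":0,"ay":0,"az":0,"claw":1},{"x":0.002,"y":0,"z":0,"ax":0,"ay":0,"az":0,"claw":1},{"x":0.002,"y":0,"z":0,"ax":0,"ay":0,"az":0,"claw":1}]'
python3 to.py '[.542,0.006,.040]'
python3 - <<'E'
from h import *
from bench import camera
c=camera("scene");p=[]
k=blob(c["color"],"red",(120,150,400,300));q=cast(c,k[:,0],.042)[:,:2];print(cv2.minAreaRect((q*1000).astype(np.float32)))
a=cv2.resize(c["color"][170:260,220:310],None,fx=6,fy=6);w=camera("wrist")["color"]
cv2.imwrite("pics/s6.png",a);cv2.imwrite("pics/w6.png",w[100:300,150:450])
E
```

```text
time: 7.48
ee_pos: [0.5435, 0.0093, 0.0401]
eef_rot: [0.764, 0.645, -0.0, -0.0]
ft_force: [-13.3, -3.3, 27.9]
width: 0.0003
t 7.48 pos [0.5435 0.0093 0.0401] F [-13.3  -3.3  27.9] w 0.0 d_tool [-0.0035 -0.0009  0.0001] xang 80.38 z [-0.001  0.    -1.   ]
((628.6144409179688, 46.29606246948242), (11.039459228515625, 61.51182556152344), 80.25090026855469)
```

View pics/s6.png

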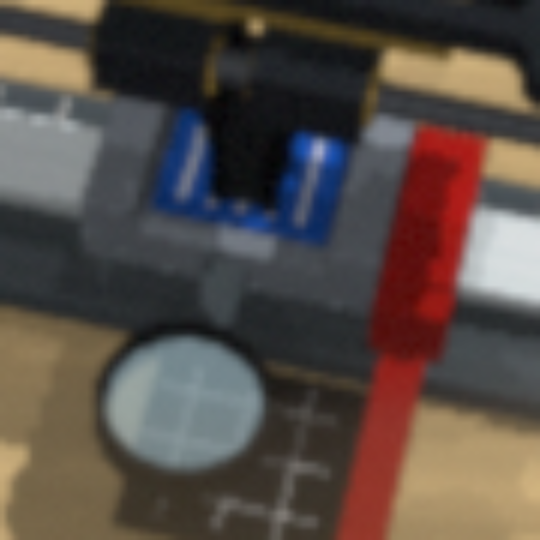

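The gap is closed. The TCP gave only 0.4 mm of the last 2 mm, and a force of about 5 N along the rail has appeared while the pad is still at its bottom. Now I'll lift straight up.

```bash

python3 -m crank '[{"x":0,"y":0,"z":-0.002,"ax":0,"ay":0,"az":0,"claw":1},{"x":0,"y":0,"z":-0.004,"ax":0,"ay":0,"az":0,"claw":1},{"x":0,"y":0,"z":-0.007,"ax":0,"ay":0,"az":0,"claw":1},{"x":0,"y":0,"z":-0.012,"ax":0,"ay":0,"az":0,"claw":1},{"x":0,"y":0,"z":-0.025,"ax":0,"ay":0,"az":0,"claw":1}]'
python3 -m crank '[{"x":0,"y":0,"z":-0.03,"ax":0,"ay":0,"az":0,"claw":1},{"x":0,"y":0,"z":-0.06,"ax":0,"ay":0,"az":0,"claw":1},{"x":0,"y":0,"z":-0.09,"ax":0,"ay":0,"az":0,"claw":1},{"x":0,"y":0,"z":-0.12,"ax":0,"ay":0,"az":0,"claw":1},{"x":0,"y":0,"z":-0.12,"ax":0,"ay":0,"az":0,"claw":1}]'
python3 -m crank '[{"x":0.08,"y":-0.18,"z":0,"ax":0,"ay":0,"az":0,"claw":1},{"x":0.08,"y":-0.18,"z":0,"ax":0,"ay":0,"az":0,"claw":1},{"x":0.08,"y":-0.06,"z":0,"ax":0,"ay":0,"az":0,"claw":1},{"x":0.12,"y":-0.06,"z":0,"ax":0,"ay":0,"az":0,"claw":1},{"x":0.16,"y":-0.06,"z":0,"ax":0,"ay":0,"az":0,"claw":1}]'
python3 -m crank '[{"x":0.16,"y":0,"z":0,"ax":0,"ay":0,"az":0,"claw":1},{"x":0.16,"y":0,"z":0,"ax":0,"ay":0,"az":0,"claw":1},{"x":0.16,"y":0,"z":0,"ax":0,"ay":0,"az":0,"claw":1},{"x":0.16,"y":0,"z":0,"ax":0,"ay":0,"az":0,"claw":1},{"x":0.16,"y":0,"z":0,"ax":0,"ay":0,"az":0,"claw":1}]'
python3 - <<'E'
from h import *
from bench import camera
ims=[]
for n,rb in(("top",(200,90,400,250)),("scene",(120,150,400,300))):
    c=camera(n)
    for col,z in(("blue",.044),("red",.042)):
        k=blob(c["color"],col,rb);q=cast(c,k[:,0],z)[:,:2];print(n,col,cv2.minAreaRect((q*1000).astype(np.float32)))
    o=np.load(n+"0.npy",allow_pickle=True).item()["color"]
    ims.append(c["color"])
cv2.imwrite("pics/f.png",np.vstack([cv2.resize(ims[0][80:320,150:410],None,fx=1.5,fy=1.5)[:, :390],cv2.resize(ims[1][170:260,200:330],(390,240))]))
E
```

```text
time: 8.0
ee_pos: [0.5429, 0.0104, 0.0625]
eef_rot: [0.763, 0.646, -0.001, -0.001]
ft_force: [0.6, 0.4, 1.3]
width: 0.0005
time: 8.42
ee_pos: [0.5467, 0.0105, 0.1893]
eef_rot: [0.764, 0.646, 0.004, 0.002]
ft_force: [1.2, -0.5, -0.5]
width: 0.0003
time: 8.83
ee_pos: [0.5106, 0.1762, 0.1844]
eef_rot: [0.764, 0.645, 0.001, -0.001]
ft_force: [0.6, 0.3, 1.2]
width: 0.0004
time: 9.25
ee_pos: [0.535, 0.3413, 0.1819]
eef_rot: [0.761, 0.649, 0.0, -0.001]
ft_force: [-0.8, 1.0, -0.6]
width: 0.0004
top blue ((542.0484619140625, 8.987518310546875), (47.149658203125, 36.13813781738281), 80.90642547607422)
top red ((553.7750244140625, 59.16291809082031), (17.032535552978516, 57.00252151489258), 78.97782135009766)
scene blue ((543.5615844726562, 8.67962646484375), (47.043880462646484, 37.25146484375), 80.34195709228516)
scene red ((530.2552490234375, 63.534278869628906), (13.29351806640625, 5.518734455108643), 81.07899475097656)
```

View pics/f.png

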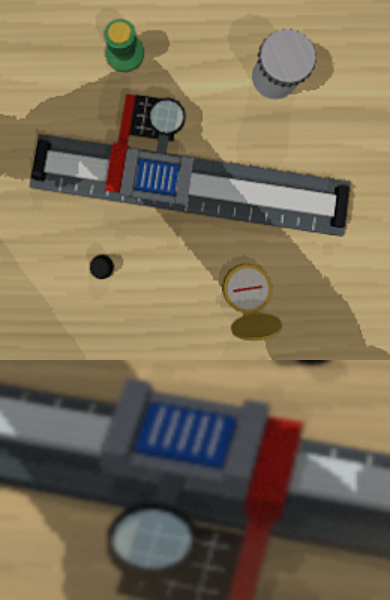

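```bash
python3 -c "
from bench import close_job
print(close_job())"
```

```text
the job is handed in; nothing more can be done
None
```

I pressed the blue pad fully down with the shut fingertips (about 25 N), and friction on the pad carried the carriage about 144 mm along the rail. I crept the last few millimetres until it met the red stop with about 5 N along the rail. Then I lifted straight up and moved clear, and handed the job in at about 9.4 s. No verdict was reported.

What the last checks showed:
- **Carriage against the stop:** the pictures show the nose against the red stop and the loupe over the crystal plate. The pad's travel, measured from its centre before and after, comes to about 144.2 mm. That fits the original gap to within 1–2 mm, so the stop did not move noticeably.
- **Pad and robot:** the pad looks up again, though I judged that by eye and did not measure its height. The wrist force is back to about zero.
- **Bystanders:** all four look to be standing where they were, by eye only.
- **Check that disagreed:** in the last pictures the colour mask for the red stop was spoiled by a shadow. The scene view found only a 13 x 6 mm patch of it, and the top view found only part of the block. I relied on the pad's travel, the contact force and the earlier unshaded readings instead.

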